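# Lay out the printer repair kit on its shadow-foam tiles

## Task

Lay out the 3D-printer repair kit: put each of the four parts (black stepper motor, blue bearing block, brass belt pulley, orange corner bracket) on the black foam tile that carries its yellow outline, the same way up as it lies now, sitting flat inside the outline and turned to match it. Leave the green stepped test print standing where it is.

Things in the scene. Friction and masses are not known exactly. Their poses are not given: they have to be found in the camera images.
- motor: stepper motor, square 42 x 42 mm, 34 mm tall, black with an aluminium foot, standing with its round aluminium boss (22 mm) and 5 mm shaft pointing up (shaft top at 50 mm). About 240 g. Origin at the centre of its underside; x and y along its sides, z up. Any quarter turn fits its outline.
- bearing_block: blue metal bearing block, 60 mm (its x) x 28 mm (its y) x 24 mm tall, four dark screw holes on top and a bearing in each end. About 100 g. Origin at the centre of its underside, z up. A half turn makes no difference.
- pulley: round toothed brass belt pulley lying flat, 46 mm in diameter over its two flanges, 24 mm tall, dark bore in the middle. About 120 g. Origin at the centre of its underside, z up. Its yaw does not matter.
- bracket: orange L-shaped corner bracket lying flat, 60 x 60 mm overall, 18 mm thick, legs 22 mm wide, dark holes in corner and leg ends. About 50 g. Origin on its underside at the centre of the enclosing 60 x 60 mm square, z up. One leg runs along x (x -30 to 30, y -30 to -8 mm), the other along y (x -30 to -8, y -30 to 30 mm); the quarter x > -8, y > -8 is open.
- bracket_corner (a point): the hole in the bracket's corner, at x = -19, y = -19 mm of the bracket's frame, on its upper face (18 mm up)
- tile_motor: fixed black foam tile, 84 x 84 x 6 mm, flat, no recess. Origin at its centre on the underside, z up (top at 6 mm). Yellow silhouette on top: a 50 x 50 mm square, centred, sides along the tile's x and y, with a darker 24 mm disc (the boss) in the middle. For the motor.
- tile_block: fixed black foam tile, 84 x 84 x 6 mm, flat, no recess. Origin at its centre on the underside, z up (top at 6 mm). Yellow silhouette on top: a rectangle 68 mm (x) by 36 mm (y), centred. For the bearing block.
- tile_pulley: fixed black foam tile, 84 x 84 x 6 mm, flat, no recess. Origin at its centre on the underside, z up (top at 6 mm). Yellow silhouette on top: a disc 54 mm across, centred. For the pulley.
- tile_bracket: fixed black foam tile, 84 x 84 x 6 mm, flat, no recess. Origin at its centre on the underside, z up (top at 6 mm). Yellow silhouette on top: the bracket's L with 4 mm to spare all round, 68 x 68 mm overall, centred, its corner towards -x, -y, one leg along the tile's x, the other along its y. The bracket fits when its origin and axes coincide with the tile's.
- test_print: loose green stepped test print, square tower of four shrinking steps, 40 x 40 mm at the foot, 46 mm tall, 80 g; to be left alone. Origin at the centre of its underside. (A 44 mm wide, 45 mm tall amber jar with blue cap, of no part in the job, stands there too.) Parts, tiles, print and jar start mixed in two rows, centres at least 120 mm apart.
There are look-alikes about, which are no part of the job. What is shaped like the pulley but purple is not meant.

How it is judged:
By the outcome, as a careful person would: the job done as asked, in the order asked, and still so for the second after the job is handed in, with the robot touching nothing.
It also fails if it takes over 112 s, if anything falls off the work surface, if the arm or the gripper's body presses on something with over 40 N, if the wrist force passes 120 N, or if a joint passes its speed limit or range.

## Robot

A 6-joint arm with a two-finger parallel gripper is mounted at the origin on the work surface. World frame = base frame: x ahead of the robot, y to its left, z up, the work surface at z = 0. Lengths are in m, angles in degrees, forces in N, time in s.
With the tool pointing down it reaches from about 0.4 to 0.825 m from the base axis. Payload 7 kg.
Tool frame: the origin (TCP) lies midway between the tips of the shut fingers; the grasp point (between the pads) lies 19 mm behind it; z points along the fingers, y is the line along which they close (so a half turn about z gives the same grasp; the last joint's range is limited). The gripper opens to 88 mm and grips with 3 to 60 N. Pads are 19 mm wide; open, the fingers measure 130 mm over their backs; the gripper's body (78 mm by 193 mm) begins 47 mm behind the grasp point.
Start: joints at [86.121, 20.546, 0.682, 0, -70.136, -16.507], TCP at [0.235, 0.633, 0.227] pointing down, gripper open.
Joint ranges: [-176.03, 176.03], [-82.01, 121.73], [-58.28, 71.71], [-173.87, 95.51], [-174.79, -0.11], [-173.66, 173.66]. Speed limits (degrees/s): [136.94, 136.94, 172.46, 180, 180, 180].

## Interface

Orientations are given as a 3x3 rotation matrix whose columns are the frame's x, y, z axes.
In Python, from rig import robot gives the robot as it stands. Calls block until the motion is done:
- robot.goto(position, orientation): joint-space move of the TCP to a pose.
- robot.servo_line(position, ori=None, speed=0.15): straight line of the TCP; ori=None keeps the orientation; speed is the mean speed in m/s.
- robot.movej(angles): joint-space move.
- robot.move_gripper(opening): opening from 0.0 (shut) to 1.0 (fully open); the grip force is fixed at half the most; returns when the fingers have stopped.
- robot.dwell(seconds).
- robot.ik(position, orientation): joint angles nearest the present ones, or None.
- robot.grab_frame(name): name is "scene" or "top"; returns (picture, depth): 400x640x3 uint8, red, green, blue; 400x640 float32, m along the optical axis (not along the pixel's ray), 0 where there is no reading.
- robot.camera_info(name): a dict with "vfov" (degrees; the focal length in pixels is half the picture's height over the tangent of half this angle, whatever the lens; pixels are square), "cx", "cy" (the principal point, pixels), "view" (4x4, takes a point from world to camera coordinates). Camera axes: x right, y down, z forward; pixel columns grow to the right and rows downward; lengths in m; the calibration is good to about 2 mm. A picture is of the moment at which its call begins. camera_info takes no time and is no camera call.
A pose or a line that the arm cannot do raises robot.Unreachable and nothing moves.
- robot.job_done(): hands the job in; it is judged then, once.
Readings, each from a call of its own:
- robot.read_t(): time.
- robot.read_qpos(): joint angles.
- robot.read_qvel(): joint speeds.
- robot.read_effort(): joint torques, N m.
- robot.read_position(): TCP position.
- robot.read_tcp_rot(): TCP orientation.
- robot.read_force(): force on the tool from outside, world axes, zero at the start.
- robot.read_ft_torque(): the same for the moment, N m.
- robot.read_grip_width(): opening from 0.0 (shut) to 1.0 (fully open).
- robot.read_finger_force(): force on a finger pad.
Only numpy, scipy, OpenCV 4.12 (cv2) and the standard library are available. Lean on these libraries where they do the work, as an engineer would, in place of code of your own. Each camera call takes 0.05 s, during which the arm holds its last target. There are 200 camera calls.

## Working session

There is one attempt and no reset: what is moved stays moved. The work goes in short steps, each a Python script; the robot and the scene stay as the last script left them, time stands still between calls to the robot, and variables do not carry over. Pictures are saved under pics/ and viewed, at most 14 in all, crops included, and the job is handed in when it is done.

```bash
mkdir -p pics; ls; python3 - <<'E'
from rig import robot
import cv2,numpy as np
for n in("top","scene"):
    p,d=robot.grab_frame(n); i=robot.camera_info(n)
    np.savez(f"{n}0.npz",p=p,d=d); cv2.imwrite(f"pics/{n}0.png",p[:,:,::-1])
    print(n,i['vfov'],i['cx'],i['cy'],np.round(i['view'],4).tolist(),(d==0).mean(), [k for k in i])
print(robot.read_t())
E
```

```text
pics
top 45.69464928769192 321.1561325046443 193.20250847680933 [[0.0066, -1.0, 0.0062, -0.0067], [-0.9973, -0.0071, -0.0737, 0.5601], [0.0737, -0.0057, -0.9973, 1.0861], [0.0, 0.0, 0.0, 1.0]] 0.00393359375 ['vfov', 'cx', 'cy', 'view']
scene 52.03347488295307 322.2287060108329 202.61342806069126 [[0.8057, 0.5923, 0.0028, -0.4566], [0.3932, -0.5313, -0.7504, -0.1921], [-0.443, 0.6057, -0.6609, 1.254], [0.0, 0.0, 0.0, 1.0]] 0.003921875 ['vfov', 'cx', 'cy', 'view']
0.1
```

View pics/top0.png

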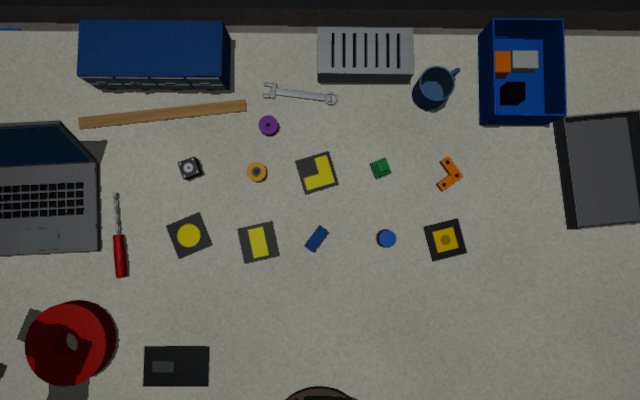

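View pics/scene0.png

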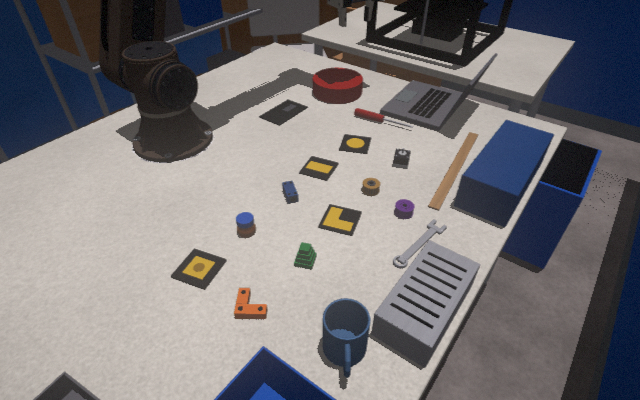

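The pictures show two rows of objects. Top-view pixels:
- **Pulley:** brass at (257,172). The purple look-alike at (268,125) is not wanted.
- **Bearing block:** blue at (317,238). The jar's blue cap at (387,238) and the blue bin are not it.
- **Bracket:** orange at (450,173). The orange cube in the bin at (503,63) is not it.
- **Motor:** (190,168). The black cube in the bin at (513,93) is not it.
- **Tiles:** pulley (189,236), block (259,242), bracket (317,172), motor (446,240).
- **Test print:** (380,168).

```bash
cat > vis.py <<'E'
import numpy as np,cv2
from scipy.optimize import minimize
def cam(i):
    return 200/np.tan(np.radians(i['vfov'])/2),i['cx'],i['cy'],np.array(i['view'])
def project(P,i):
    f,cx,cy,V=cam(i); c=P@V[:3,:3].T+V[:3,3]
    return np.stack([f*c[...,0]/c[...,2]+cx,f*c[...,1]/c[...,2]+cy],-1)
def cloud(d,i):
    f,cx,cy,V=cam(i); v,u=np.mgrid[:400,:640]
    c=np.stack([(u-cx)/f*d,(v-cy)/f*d,d],-1); return (c-V[:3,3])@V[:3,:3]
def ground(uv,z,i):
    f,cx,cy,V=cam(i); r=np.array([(uv[0]-cx)/f,(uv[1]-cy)/f,1])@V[:3,:3]; C=-V[:3,:3].T@V[:3,3]
    return C+r*(z-C[2])/r[2]
E
python3 - <<'E'
from rig import robot
from vis import *
i=robot.camera_info("top"); z=np.load("top0.npz"); p,d=z['p'],z['d']
W=cloud(d,i)
o=dict(motor=(190,168,.034),pulley=(257,172,.024),block=(317,238,.024),bracket=(450,173,.018),tp=(189,236,.006),tb=(259,242,.006),tbr=(317,172,.006),tm=(446,240,.006),jar=(387,238,.045),print=(380,168,.046))
for k,(u,v,h) in o.items():
    print(k,np.round(ground((u,v),h,i),3),'depth xyz',np.round(W[v,u],3),'z row',np.round(1e3*W[v,u-12:u+13:2,2]).astype(int),p[v,u])
f=W[195:205,380:430,2]; print('table',f.mean(),f.std())
cv2.imwrite("pics/c1.png",cv2.resize(p[148:265,162:476,::-1],None,fx=2.5,fy=2.5,interpolation=cv2.INTER_CUBIC))
E
```

```text
motor [0.615 0.3   0.034] depth xyz [0.615 0.299 0.039] z row [ 4 35 34 39 35 45 39 38 34 33 33 15 -3] [105 108 108]
pulley [0.608 0.147 0.024] depth xyz [0.608 0.147 0.024] z row [-3 23 23 27 26 29 24 26 23 23 25  4 -2] [33 34 33]
block [0.456 0.006 0.024] depth xyz [0.456 0.006 0.022] z row [  -2   -2   -4   23 1124   28   22   22   27   26   -1    1    2] [18 46 87]
bracket [ 0.61  -0.305  0.018] depth xyz [ 0.61  -0.306  0.017] z row [ 4  3  2  2  1  8 17 17 21 21 21 22 -1] [136  70   0]
tp [0.459 0.306 0.006] depth xyz [0.458 0.307 0.003] z row [ 7  6  6 11  4  6  3  6  7  9  7  7  2] [148 137  10]
tb [0.446 0.142 0.006] depth xyz [0.446 0.142 0.006] z row [7 7 7 8 9 8 6 9 4 3 7 4 7] [150 147  29]
tbr [0.612 0.007 0.006] depth xyz [0.612 0.007 0.006] z row [4 6 5 8 4 9 6 5 5 4 4 6 7] [43 43 44]
tm [ 0.453 -0.297  0.006] depth xyz [ 0.453 -0.298  0.003] z row [2 6 8 4 8 9 3 6 6 7 6 8 7] [104  82   0]
jar [ 0.458 -0.153  0.045] depth xyz [ 0.458 -0.152  0.046] z row [ 2 16 46 47 46 46 46 44 44 47 44 -1  0] [ 26  65 128]
print [ 0.617 -0.137  0.046] depth xyz [ 0.618 -0.138  0.042] z row [ 2 -3 12 25 35 40 42 46 46 45 48  0  3] [24 89 44]
table 0.0049296139667068 0.07098117932843859
```

View pics/c1.png

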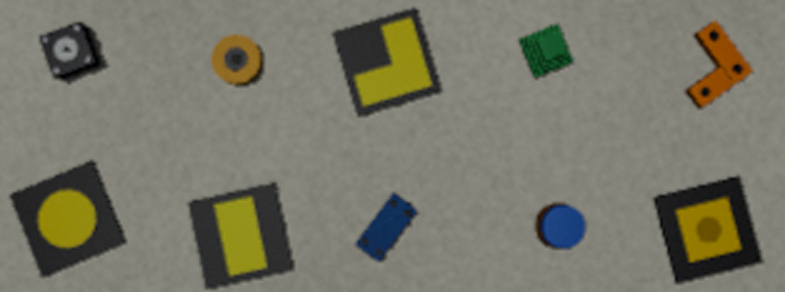

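The crop confirms the choices: the brass pulley at (237,60), the blue block with screw holes at (387,227), the orange L with its corner at (738,70) and the motor with its boss at (68,50). All four tiles are also visible. Next I'll fit the poses by silhouette.

```bash
cat >> vis.py <<'E'
def rect(a,b): return np.array([[-a,-b],[a,-b],[a,b],[-a,b]])/2
def ell(s): a=30+s;b=-8+s; return np.array([[-a,-a],[a,-a],[a,b],[b,b],[b,a],[-a,a]])/1e3
def disc(D): t=np.linspace(0,2*np.pi,48,endpoint=False); return D/2*np.stack([np.cos(t),np.sin(t)],1)
S=6
def fit(mask,poly,z0,z1,i,guess,yaws,win=26):
    """pose (x,y,yaw) whose prism silhouette (heights z0..z1) best matches mask near guess"""
    c=project(np.array([*guess,z1]),i); o=np.round(c).astype(int)-win
    m=mask[o[1]:o[1]+2*win,o[0]:o[0]+2*win].astype(np.float32)
    def loss(q):
        a=np.radians(q[2]*10); R=np.array([[np.cos(a),-np.sin(a)],[np.sin(a),np.cos(a)]])
        P=poly@R.T+np.array(q[:2])/100; im=np.zeros((2*win*S,)*2,np.uint8)
        for z in np.linspace(z0,z1,1 if z1==z0 else 6):
            uv=(project(np.c_[P,np.full(len(P),z)],i)-o+.5)*S-.5
            cv2.fillPoly(im,[np.round(uv*16).astype(np.int32)],1,shift=4)
        r=cv2.resize(im.astype(np.float32),(2*win,)*2,interpolation=cv2.INTER_AREA)
        return ((r-m)**2).sum()/m.sum()
    best=None
    for y in yaws:
        q=np.array([guess[0]*100,guess[1]*100,y/10])
        for _ in range(2):
            s=minimize(loss,q,method='Nelder-Mead',options=dict(initial_simplex=q+np.array([[0,0,0],[.6,0,0],[0,.6,0],[0,0,.8]]),xatol=1e-3,fatol=1e-5)); q=s.x
        if best is None or s.fun<best[1]: best=(s.x,s.fun)
    q,f=best; return q[0]/100,q[1]/100,q[2]*10,f
ITEMS=dict(motor=((.615,.3),rect(.042,.042),.034,90),pulley=((.608,.147),disc(.046),.024,1),block=((.456,.006),rect(.06,.028),.024,180),bracket=((.61,-.30),ell(0),.018,360),
 tile_pulley=((.459,.306),disc(.054),0,1),tile_block=((.446,.142),rect(.068,.036),0,180),tile_bracket=((.612,.007),ell(4),0,360),tile_motor=((.453,-.297),rect(.05,.05),0,90))
def masks(p,d,i):
    h=cv2.cvtColor(p,cv2.COLOR_RGB2HSV); H,Sa,V=[h[...,k].astype(int) for k in range(3)]
    c=dict(block=(H>95)&(H<130)&(Sa>110),bracket=(H<18)&(Sa>140),pulley=(H>8)&(H<26)&(Sa>110))
    y=(H>17)&(H<36)&(Sa>120)&(V>60)
    z=cv2.medianBlur(cloud(d,i)[...,2].astype(np.float32),3); z[d==0]=0
    return c,y,z
def measure(p,d,i,names=ITEMS,lift=0,guess={}):
    c,y,z=masks(p,d,i); out={}
    for n in names:
        g,poly,h,sym=ITEMS[n]; g=guess.get(n,g); yaws=[0] if sym==1 else range(0,sym,30)
        if h==0: out[n]=fit(y,poly,.006,.006,i,g,yaws)
        else:
            out[n]=fit(z>.008+lift,poly,.008+lift,h+lift,i,g,yaws)
            if n in c: out[n+'_col']=fit(c[n],poly,lift,h+lift,i,g,yaws)
    return out
E
python3 - <<'E'
from rig import robot
from vis import *
import json
i=robot.camera_info("top"); z=np.load("top0.npz"); r=measure(z['p'],z['d'],i)
json.dump(r,open("poses.json","w"))
for k,v in r.items(): print(k,np.round(v[:2],4),round(v[2],1),round(v[3],3))
E
```

```text
motor [0.6163 0.3037] 21.9 0.04
pulley [0.6104 0.1493] -3.2 0.037
pulley_col [0.6108 0.1493] 4.3 0.278
block [0.4544 0.0076] -36.1 0.038
block_col [0.4551 0.0081] -35.5 0.11
bracket [ 0.6092 -0.2949] 35.2 0.037
bracket_col [ 0.6101 -0.2943] 34.5 0.106
tile_pulley [0.4609 0.3076] 5.4 0.038
tile_block [0.4457 0.1448] 193.8 0.031
tile_bracket [0.6111 0.0087] 17.3 0.036
tile_motor [ 0.4545 -0.2946] 14.5 0.038
```

```bash
cat > act.py <<'E'
from rig import robot
import numpy as np, json
P=json.load(open("poses.json")); UP=.15
def down(a):
    c,s=np.cos(np.radians(a)),np.sin(np.radians(a)); return np.array([[-s,c,0],[c,s,0],[0,0,-1.]])
def qmove(p,a): 
    q=robot.ik(p,down(a)); return None if q is None else np.array(q)
def pick_place(part,tile,axes,width,sym,off=(0,0),z=.005,corr=(0,0)):
    """axes: closing angles in part frame to try; sym: part symmetry, deg"""
    px,py,pa=P[part][:3]; tx,ty,ta=P[tile][:3]; off=np.array(off)
    R=lambda a:np.array([[np.cos(a),-np.sin(a)],[np.sin(a),np.cos(a)]])
    g=np.array([px,py])+R(np.radians(pa))@off
    q0=np.array(robot.read_qpos()); best=None
    for ax in axes:
        for h in (0,180,-180):
            for k in np.arange(-360,361,sym):
                a=pa+ax+h; b=ta+k+ax+h; t=np.array([tx,ty])+R(np.radians(ta+k))@off
                q1,q2=qmove([*g,UP],a),qmove([*t,UP],b)
                if q1 is None or q2 is None: continue
                c=abs(q1-q0).max()+abs(q2-q1).max()
                if best is None or c<best[0]-1: best=(c,a,b,t)
    c,a,b,t=best; t=t+np.array(corr); print(part,'cost',round(c),'a,b',round(a),round(b),'at',g.round(4),t.round(4))
    op=min(1,(width+.026)/.088)
    robot.goto([*g,UP],down(a)); robot.move_gripper(op)
    robot.servo_line([*g,z],speed=.12); robot.move_gripper(0)
    print(' grip mm',round(88*robot.read_grip_width(),1),'F',round(float(np.max(robot.read_finger_force())),1))
    robot.servo_line([*g,UP],speed=.12)
    print(' lifted mm',round(88*robot.read_grip_width(),1),np.round(robot.read_force(),1))
    robot.goto([*t,UP],down(b))
    robot.servo_line([*t,z+.0075],speed=.1); robot.dwell(.2)
    print(' wide',round(88*robot.read_grip_width(),1),np.round(robot.read_force(),1))
    robot.move_gripper(op); robot.servo_line([*t,UP],speed=.15)
    print(' t',robot.read_t())
E
cat > look.py <<'E'
import sys; from rig import robot
from vis import *
def look(part,tile,name=None):
    i=robot.camera_info("top"); p,d=robot.grab_frame("top"); P=__import__('json').load(open("poses.json"))
    r=measure(p,d,i,[part],.006,{part:P[tile][:2]})
    for k,v in r.items(): print(k,'err mm',np.round(1e3*(np.array(v[:2])-P[tile][:2]),1),'yaw',round(v[2]-P[tile][2],1),'loss',round(v[3],3))
    if name: cv2.imwrite(f"pics/{name}.png",cv2.resize(p[140:275,155:480,::-1],None,fx=2.4,fy=2.4,interpolation=cv2.INTER_CUBIC))
E
python3 - <<'E'
from act import *; from look import look
pick_place('block','tile_block',[90],.028,180)
q=np.array(robot.read_qpos()); q[0]+=60 if 0 else -40; robot.movej(list(q)); look('block','tile_block','l1')
E
```

```text
block cost 94 a,b 234 284 at [0.4544 0.0076] [0.4457 0.1448]
 grip mm 28.0 F 30.0
 lifted mm 28.0 [ 0.1 -0.3 -0.8]
 wide 28.0 [-0.4 -0.3  0.5]
 t 10.6
block err mm [-18.6  -8.7] yaw -12.8 loss 0.685
block_col err mm [ 17.1 -10. ] yaw -104.5 loss 5.84
```

View pics/l1.png

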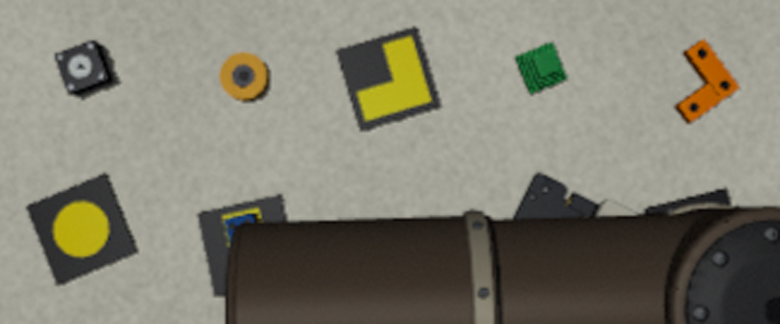

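The arm covers the block tile at (245,235), so I'll look again from the start pose.

```bash
python3 - <<'E'
from act import *; from look import look
robot.movej([86.121, 20.546, 0.682, 0, -70.136, -16.507]); look('block','tile_block'); print(robot.read_t())
E
```

```text
block err mm [-0.9 -1.4] yaw 0.8 loss 0.024
block_col err mm [-0.  -0.7] yaw -179.9 loss 0.186
14.85
```

```bash
python3 - <<'E'
from act import *; from look import look
pick_place('pulley','tile_pulley',[0,20,-20,60,-60,90],.046,360)
pick_place('motor','tile_motor',[0],.042,90,z=.007)
E
```

```text
pulley cost 77 a,b 177 -175 at [0.6104 0.1493] [0.4609 0.3076]
 grip mm 45.5 F 30.0
 lifted mm 45.3 [ 0.2 -0.3 -1.6]
 wide 45.4 [ 0.3  0.5 -0.9]
 t 25.2583
motor cost 83 a,b 202 -166 at [0.6163 0.3037] [ 0.4545 -0.2946]
 grip mm 42.0 F 30.0
 lifted mm 41.9 [-0.5  0.3 -2.6]
 wide 42.1 [-0.3  0.  -2. ]
 t 35.1583
```

```bash
python3 - <<'E'
from act import *; from look import look
pick_place('bracket','tile_bracket',[90],.022,360,off=(.006,-.019),z=.004)
robot.movej([86.121, 20.546, 0.682, 0, -70.136, -16.507])
for p in('block','pulley','motor','bracket'): look(p,'tile_'+p,'l2' if p=='block' else None)
print(robot.read_t())
E
```

```text
bracket cost 117 a,b 125 -253 at [ 0.625 -0.307] [ 0.6225 -0.0077]
 grip mm 21.8 F 30.0
 lifted mm 21.7 [ 0.1  0.2 -0.2]
 wide 21.7 [ 0.3  0.4 -0.8]
 t 44.8167
block err mm [-0.8 -1.4] yaw 0.7 loss 0.02
block_col err mm [-0.1 -0.5] yaw 0.5 loss 0.178
pulley err mm [-0.8  0.7] yaw -2.5 loss 0.054
pulley_col err mm [-0.3  0.9] yaw -4.8 loss 0.261
motor err mm [-0.8 -0.7] yaw -2.4 loss 0.037
bracket err mm [ 0.8 -1. ] yaw -0.1 loss 0.032
bracket_col err mm [ 2.3 -0.5] yaw 361.1 loss 0.235
47.675
```

View pics/l2.png

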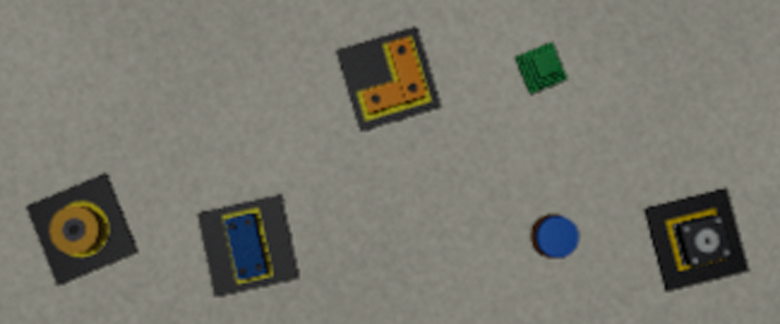

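The parts lie on their outlines: pulley (75,230), block (247,245), bracket (400,78), motor (707,240). The print (541,68) and jar (555,236) look unmoved. The motor looks slightly low and right, so I'll check it closer.

```bash
python3 - <<'E'
from act import *
from vis import *
P=json.load(open("poses.json")); ims=[]
for n in("top","scene"):
    p,d=robot.grab_frame(n); i=robot.camera_info(n)
    for part in("motor","pulley"):
        x,y,a=P["tile_"+part][:3]; c=np.round(project(np.array([x,y,.02]),i)).astype(int)
        o=c-24; im=cv2.resize(p[o[1]:o[1]+48,o[0]:o[0]+48,::-1],None,fx=8,fy=8,interpolation=cv2.INTER_CUBIC)
        im=np.clip(im.astype(float)*1.8,0,255).astype(np.uint8)
        R=np.array([[np.cos(np.radians(a)),-np.sin(np.radians(a))],[np.sin(np.radians(a)),np.cos(np.radians(a))]])
        h=ITEMS[part][2]; pol=ITEMS[part][1]@R.T+[x,y]
        for z,col in((.006,(0,0,255)),(h+.006,(255,255,0))):
            uv=(project(np.c_[pol,np.full(len(pol),z)],i)-o+.5)*8; cv2.polylines(im,[uv.astype(np.int32)],True,col,1)
        ims.append(cv2.resize(im,(290,290)))
cv2.imwrite("pics/z.png",np.vstack([np.hstack(ims[:2]),np.hstack(ims[2:])]))
E
```

```text
(no output)
```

View pics/z.png

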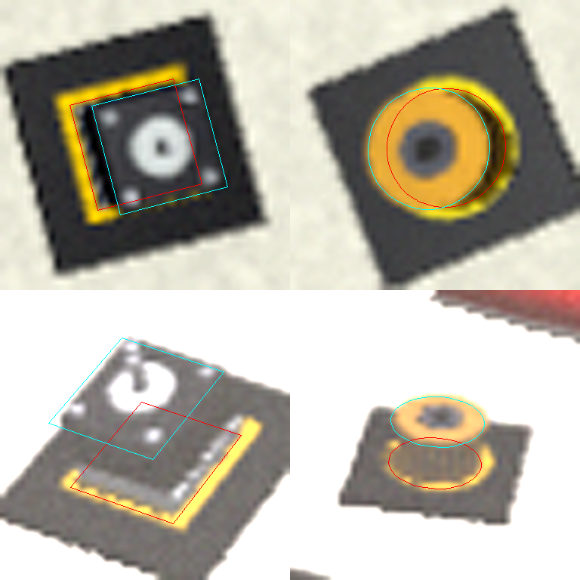

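```bash
python3 - <<'E'
from act import *
from vis import *
s0=np.load("scene0.npz"); i=robot.camera_info("scene"); p,d=robot.grab_frame("scene")
t0=np.load("top0.npz"); it=robot.camera_info("top"); pt,dt=robot.grab_frame("top")
for part in("motor","pulley","block","bracket"):
    t="tile_"+part; g=P[t][:2]
    for nm,a,b,ii in(("scene",(s0['p'],s0['d']),(p,d),i),("top",(t0['p'],t0['d']),(pt,dt),it)):
        A=measure(*a,ii,[t])[t]; z=cloud(b[1],ii)[...,2]; z[b[1]==0]=0
        for zt in(.012,.016,.022):
            B=fit(z>zt,ITEMS[part][1],zt,ITEMS[part][2]+.006,ii,g,[P[t][2]%360])
            e=np.array(B[:2])-A[:2]; th=np.radians(A[2]); e=np.array([[np.cos(th),np.sin(th)],[-np.sin(th),np.cos(th)]])@e
            print(part,nm,zt,'in-tile err',np.round(1e3*e,1),'yaw',round(B[2]-A[2],1),'loss',round(A[3],3),round(B[3],3))
E
```

```text
motor scene 0.012 in-tile err [ 1.2 -0.7] yaw -0.8 loss 0.018 0.026
motor scene 0.016 in-tile err [ 0.7 -0.7] yaw 0.3 loss 0.018 0.047
motor scene 0.022 in-tile err [ 1.4 -1. ] yaw 0.0 loss 0.018 0.026
motor top 0.012 in-tile err [-0.7 -0.4] yaw -0.9 loss 0.038 0.034
motor top 0.016 in-tile err [-1.1 -0.5] yaw 0.5 loss 0.038 0.037
motor top 0.022 in-tile err [-1.1 -0.6] yaw 0.4 loss 0.038 0.037
pulley scene 0.012 in-tile err [0.2 2.2] yaw 5.6 loss 0.117 0.523
pulley scene 0.016 in-tile err [0.5 1.4] yaw 5.9 loss 0.117 0.487
pulley scene 0.022 in-tile err [0.6 1.6] yaw 9.8 loss 0.117 0.424
pulley top 0.012 in-tile err [-1.   0.7] yaw 4.2 loss 0.038 0.061
pulley top 0.016 in-tile err [-0.9  0.6] yaw 7.2 loss 0.038 0.051
pulley top 0.022 in-tile err [-0.9  0.3] yaw -0.3 loss 0.038 0.032
block scene 0.012 in-tile err [ 0.5 -1.6] yaw 179.9 loss 0.028 0.046
block scene 0.016 in-tile err [ 0.4 -1.5] yaw 179.8 loss 0.028 0.034
block scene 0.022 in-tile err [ 0.8 -1.2] yaw 178.4 loss 0.028 0.047
block top 0.012 in-tile err [1.1 1.1] yaw 0.3 loss 0.031 0.034
block top 0.016 in-tile err [1.2 1. ] yaw -0.3 loss 0.031 0.02
block top 0.022 in-tile err [1.2 1.2] yaw 0.1 loss 0.031 0.02
bracket scene 0.012 in-tile err [ 2.2 -1.2] yaw -0.8 loss 0.019 0.029
bracket scene 0.016 in-tile err [ 2.4 -1.1] yaw -0.4 loss 0.019 0.035
bracket scene 0.022 in-tile err [ 2.3 -1.4] yaw 0.1 loss 0.019 0.035
bracket top 0.012 in-tile err [ 0.5 -1.2] yaw -0.3 loss 0.036 0.025
bracket top 0.016 in-tile err [ 0.5 -1.2] yaw -0.5 loss 0.036 0.021
bracket top 0.022 in-tile err [ 0.4 -1.2] yaw 0.5 loss 0.036 0.158
```

All four parts agree with their outlines in both cameras to about 2.5 mm at most, against the 4 mm to spare. The motor, block and bracket are within about 1° in yaw. The arm is clear, so I'm handing in.

```bash
python3 -c "
from rig import robot
print(robot.read_t(),robot.job_done())"
```

```text
the job is handed in; nothing more can be done
47.875 None
```

The job is handed in after 47.9 s: all four parts sit inside their outlines, turned to match, by both cameras' measurements, and the green test print was not touched.

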